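# Turn the housing cover over and load it in the measuring nest

### The arm

A 6-joint arm with a two-finger parallel gripper is mounted at the origin on a cart in front of the work surface, level with it; the furniture and walls round the work are solid. World frame = base frame: x ahead of the robot, y to its left, z up, the work surface at z = 0. Lengths are in m, angles in rad, forces in N, time in s.
With the tool pointing down it reaches from about 0.35 to 0.95 m from the base axis. Payload 17.4 kg.
Tool frame: the origin (TCP) lies midway between the tips of the shut fingers; the grasp point (between the pads) lies 19 mm behind it; z points along the fingers, y is the direction in which the jaws open and shut (so a half turn about z gives the same grasp; the last joint's range is limited). The gripper opens to 93 mm and grips with 3 to 60 N. Pads are 15 mm wide; open, the fingers measure 128 mm over their backs; the gripper's body (75 mm by 188 mm) begins 65 mm behind the grasp point.
Start: joints at [-1.35, 0.116, 1.442, -0, 1.584, -0.038], TCP at [0.173, -0.653, 0.219] pointing down, gripper open.
Joint ranges: [-2.83, 2.83], [-0.83, 2.19], [0.07, 2.5], [-1.14, 4.28], [0.01, 3], [-2.97, 2.97]. Speed limits (rad/s): [1.89, 1.89, 2.22, 3.14, 3.14, 3.14].

### API

Orientations are given as a 3x3 rotation matrix whose columns are the frame's x, y, z axes.
In Python, from rig import arm gives the robot as it stands. The module is installed in compiled form; this text tells all that it offers.
- The arm moves only by the tool move_arm, never from a script. Its arguments are lists of equal length, an entry for each row: "turn": the turn, a rotation vector about the tool's x, y, z in degrees, a list of three; "translation": the shift along the tool's x, y, z in m, a list of three; "hand": the closure, from -1 (fully open) to 1 (shut). A call has 1 to 10 rows; each row is the pose to reach, as a shift and turn from the pose commanded when the call began, along the tool's axes at that moment; what a row does not reach only later rows make up. A row lasts 1/8 s, in which the tool goes at most 62.5 mm and 10.7 degrees, less where a joint would pass 70% of its speed; a pose out of reach is approached as far as the arm can. A call with a gripper value outside its range is refused whole. The fingers move at their own pace and stop on an object; the grip force is fixed at half the most. Time passes only in rows, so rows that repeat a pose let the fingers close. It gives the time, the measured TCP pose, the force and the opening at its end, in the units of the state.
- arm.get_obs(): the state, without advancing time (a new reading comes with each control period).
- arm.capture(name): name is "side" or "top" or "wrist"; returns a dict with "color" (400x640x3 uint8, blue, green, red), "camera_matrix" (3x3 intrinsics, pixels), "k1" (the pictures are not rectified: a ray, as slopes to the right and down, at radius r is drawn at 1 + k1 r^2 times it, then the intrinsics apply), "extrinsics" (4x4, takes a point from world to camera coordinates). Camera axes: x right, y up, looking along -z (the intrinsics and any distortion apply to the point x, -y, -z); pixel columns grow to the right and rows downward; lengths in m; the calibration is good to about 2 mm. A picture is of the moment at which its call begins. There is no depth.
- arm.close_job(): hands the job in, once; it reports no verdict.
Trained networks look in the newest picture that a camera, given by its name, has taken for a name from the list of things; names that differ only in an ending like _2 or _b are one class to them, and where a whole thing is asked for, a point or a joint stands for the part that bears it (a point fixed in the world has none). Each returns a list of dicts, best first, with "confidence" (0 to 1); they miss things now and then, are a little off and sometimes report something else, mostly with a low value. They report only what shows in the picture. A call takes as long as a camera call. They do not tell look-alikes from the thing itself.
- arm.spot_in(camera, thing): "bbox" ([left, top, width, height] in pixels, round what is visible of it).
The state is a dict: "time_s": time; "joint_pos": joint angles; "joint_velocities": joint speeds; "joint_efforts": joint torques, N m; "position": TCP position; "tool_rot": TCP orientation; "ft_force": force on the tool from outside, world axes, zero at the start; "ft_torque": the same for the moment, N m; "finger_gap": finger opening in m.
Only numpy, scipy, OpenCV 4.12 (cv2) and the standard library are available. Lean on these libraries where they do the work, as an engineer would, in place of code of your own. Each camera call takes 0.05 s, during which the arm holds its last target. There are 200 camera calls.

### The job

The cast housing cover lies on its back, open side up. Turn it over and load it in the measuring nest open side down, with its round cable collar in the gap between the two short end walls of the nest, so that it sits flat and fully down on the nest floor; let it go there. Leave the ring, the stepped shaft and the flanged bush where they stand.

Things in the scene. Friction and masses are not known exactly. Their poses are not given: they have to be found in the camera images.
- cover: loose bare-aluminium shell, 100 mm long (x), 56 wide (y), 44 high (z), walls and closed face 6 mm thick, about 0.25 kg. Origin: centre of the closed face, outside; z points to the open side (up at the start, must end down). A round collar, 22 mm across, stands out 14 mm from the middle of its +x end; the -x end is flat and it can stand on it (origin then 50 mm above the desk)
- cover_rim (a point): centre of the plane of the cover's open rim, 44 mm from the closed face along the cover's z; same axes as the cover
- cover_collar (a point): centre of the outer end of the cable collar, on the cover at x = +64 mm, z = +22 mm
- nest: fixed nest: grey plate 156 (x) x 112 (y) x 14 mm with steel walls round a pocket 102 x 58 mm, long along x. Origin: centre of the underside, z up. Walls rise 16 mm above the plate, upright for 8 mm, then flared outward. Long sides: walls only near the corners, open 48 mm finger gap in the middle; +x end: one wall 40 mm long; -x end (to the robot): two short walls, 30 mm gap for the collar
- nest_floor (a point): centre of the pocket floor: top of the base plate, 14 mm above the nest's origin; the rim centre of the seated cover comes here
- nest_gap (a point): point in the collar gap at the nest's -x end, 64 mm from the pocket centre and 22 mm above its floor: the outer end of the seated cover's collar comes here
- ring_gauge: loose steel ring, 65 mm outside, 20 mm high, lying flat on the desk; a bystander. Origin: centre of its underside
- shaft_step: loose stepped steel shaft, 33 mm across, 95 mm high, standing at the back; a bystander. Origin: centre of its underside
- bush_flanged: loose flanged steel bush, 52 mm across, 30 mm high, at the back; a bystander. Origin: centre of its underside
Mind the look-alikes: they are no part of the job. Several things have the shape of the cover; the one meant has the colours described above.

How it is judged:
By the outcome, as a careful person would: the job done as asked, in the order asked, and still so for the second after the job is handed in, with the robot touching nothing.
It also fails if it takes over 72 s, if anything falls off the work surface, if the arm or the gripper's body presses on something with over 40 N, if the wrist force passes 120 N, or if a joint passes its speed limit or range.

## Working session

There is one attempt and no reset: what is moved stays moved. The work goes in short steps, Python scripts to look and compute and a tool call to move; the robot and the scene stay as the last step left them, time stands still between calls to the robot, and variables do not carry over. Pictures are saved under pics/ and viewed, about 8 in all and at most 12, crops included, and the job is handed in when it is done.

Besides the shell and the picture viewer there is one more tool, called after "Request:" as name(argument=value, ...) on one line, values as JSON. move_arm: Moves the arm, as the interface text tells. Its arguments: {"type":"object","properties":{"turn":{"type":"array","items":{"type":"array","items":{"type":"number"}}},"translation":{"type":"array","items":{"type":"array","items":{"type":"number"}}},"hand":{"type":"array","items":{"type":"number"}}},"required":["turn","translation","hand"]}

```bash
mkdir -p pics
cat > h.py <<'E'
import numpy as np, cv2
from rig import arm
def snap(n,f=None):
    c=arm.capture(n)
    if f: cv2.imwrite('pics/'+f,c['color'])
    return c
def proj(c,P):
    P=np.atleast_2d(P); E=np.array(c['extrinsics']); p=P@E[:3,:3].T+E[:3,3]
    s=np.c_[p[:,0],-p[:,1]]/(-p[:,2:3]); s=s*(1+c['k1']*(s**2).sum(1,keepdims=True))
    K=np.array(c['camera_matrix']); return s@K[:2,:2].T+K[:2,2]
def ray(c,uv):
    K=np.array(c['camera_matrix']); d=np.linalg.solve(K[:2,:2],np.array(uv,float)-K[:2,2]); s=d.copy()
    for _ in range(30): s=d/(1+c['k1']*(s@s))
    E=np.array(c['extrinsics']); R=E[:3,:3]; return -R.T@E[:3,3], R.T@np.array([s[0],-s[1],-1])
def onz(c,uv,z):
    o,d=ray(c,uv); return o+d*(z-o[2])/d[2]
E
python3 - <<'E'
from h import *
np.set_printoptions(precision=4,suppress=True)
for n in('side','top','wrist'):
    c=snap(n,n+'0.png'); print(n,np.array(c['extrinsics'])[:3].tolist(),c['k1'],c['camera_matrix'][0][0])
    if n!='wrist':
        for t in('cover','cover_collar','nest','ring_gauge','shaft_step','bush_flanged'):
            for r in arm.spot_in(n,t): print(t,np.round(r['bbox']),round(r['confidence'],2))
a=cv2.imread('pics/side0.png');b=cv2.imread('pics/top0.png')
print(arm.get_obs())
E
```

```text
side [[0.980585523439449, 0.19606104009919154, 0.003478473257784993, -0.5920104135122577], [-0.12290592431073627, 0.6006897191605612, 0.7899784775955162, -0.08945388782248656], [0.15279451884902642, -0.7750689839298366, 0.6131247060424698, -1.6922508075630904]] -0.07336531441774435 449.1338374555612
cover [299. 136.  19.  23.] 0.71
cover [307. 194.  28.  29.] 0.59
cover_collar [301. 139.  15.  20.] 0.81
cover_collar [308. 195.  24.  27.] 0.59
nest [271. 278.  60.  41.] 0.93
ring_gauge [282. 235.  15.  15.] 0.67
shaft_step [343. 240.   7.  22.] 0.67
top [[-0.029495993603434953, -0.99954103083376, -0.006907535098050456, 0.1903999054668657], [0.9802162347895447, -0.030277462931163252, 0.19560012344950325, -0.5429490854816501], [-0.1957194916618042, -0.0010014580553899977, 0.9806594096144741, -1.1928918483411948]] 0.03139966669202681 397.6584592145312
cover [300. 181.  31.  35.] 0.9
cover [158. 232.  39.  32.] 0.9
cover_collar [158. 232.  37.  36.] 0.89
cover_collar [298. 183.  34.  32.] 0.66
nest [424. 162.  40.  52.] 0.93
ring_gauge [364. 210.  20.  21.] 0.69
ring_gauge [296. 180.  32.
[... 254 characters left out ...]
2609162308018316], [0.2693386930680903, 0.0711337332003046, 0.9604148376703494, -0.39093666895267476]] 0.0112535839803118 279.2114895994701
{'time_s': 0.75, 'joint_pos': array([-1.3498,  0.116 ,  1.4416, -0.    ,  1.584 , -0.0378]), 'joint_velocities': array([ 0.0003,  0.0005,  0.0011, -0.0004, -0.0002,  0.0006]), 'joint_efforts': array([ -0.0011, -72.0926, -62.2717,   0.078 ,   0.0183,  -0.    ]), 'position': array([ 0.1727, -0.6525,  0.2186]), 'tool_rot': array([[ 0.9667,  0.2559, -0.    ],
       [ 0.2559, -0.9667, -0.    ],
       [-0.    , -0.    , -1.    ]]), 'ft_force': array([-0.2537, -0.0523, -1.0289]), 'ft_torque': array([0.0234, 0.0415, 0.0416]), 'finger_gap': 0.09293865024497332}
```

View pics/top0.png

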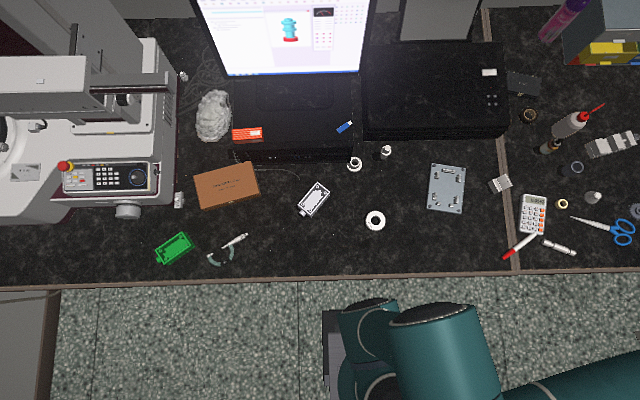

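View pics/side0.png

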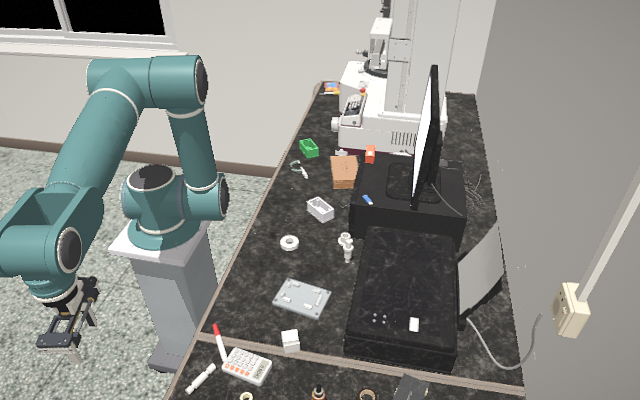

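Top picture: the cover-shaped things are the bare-metal shell at (314,200), a green one at (173,248), and perhaps an orange block at (247,134) and a pale block at (500,183). Bare aluminium fits only the one at (314,200). The nest is at (446,188), and I'll confirm both in an enlarged crop.

Run:
```python
from h import *
a=cv2.imread('pics/top0.png')
x=cv2.resize(a[160:230,285:385],None,fx=7.9,fy=7.9,interpolation=cv2.INTER_CUBIC)[:,:400]
x=cv2.resize(a[175:225,290:340],None,fx=8,fy=8,interpolation=cv2.INTER_CUBIC)
y=cv2.resize(a[160:216,420:470],None,fx=8,fy=8,interpolation=cv2.INTER_CUBIC)[:400]
cv2.imwrite('pics/crop1.png',np.hstack([x,y]))
c=snap('top')
for n,uv,z in(('cover',(314,200),.03),('nest',(446,188),.014),('ring',(375,221),.02),('shaft',(386,152),.09),('bush',(354,164),.03),('box',(227,187),.05)): print(n,onz(c,uv,z).round(3))
```

```text
cover [0.559 0.188 0.03 ]
nest [ 0.589 -0.241  0.014]
ring [ 0.487 -0.004  0.02 ]
shaft [ 0.692 -0.041  0.09 ]
bush [0.675 0.055 0.03 ]
box [0.606 0.462 0.05 ]
```

View pics/crop1.png

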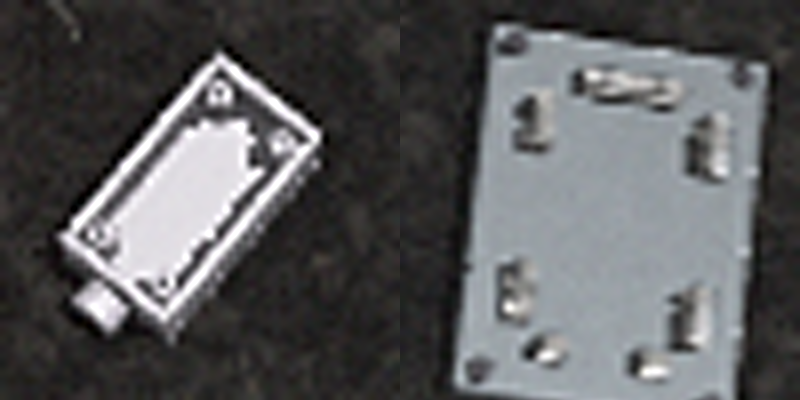

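The crop shows the bare-aluminium cover, open side up, with its collar at crop (100,305), pointing to the robot's left-front. The nest's collar gap faces the robot, at crop (595,360). Next I'll compute poses and a hover.

```bash
cat >> h.py <<'E'
from scipy.spatial.transform import Rotation as Ro
from scipy.optimize import least_squares
np.set_printoptions(precision=4,suppress=True)
def toolR(az,tilt,flip=1):
    """tool z: tilt deg from down toward azimuth az (deg); y = flip*left tangent of az"""
    a,t=np.radians([az,tilt]); z=np.array([np.cos(a)*np.sin(t),np.sin(a)*np.sin(t),-np.cos(t)])
    y=flip*np.array([-np.sin(a),np.cos(a),0]); return np.c_[np.cross(y,z),y,z]
def goal(g,R,rel=None,depth=.019):
    """print turn/translation taking tool so that grasp point g is reached with R"""
    o=arm.get_obs(); R0=o['tool_rot'] if rel is None else rel[1]; p0=o['position'] if rel is None else rel[0]
    p=np.array(g)+depth*R[:,2]
    print('turn',np.degrees(Ro.from_matrix(R0.T@R).as_rotvec()).round(1).tolist(),'trans',(R0.T@(p-p0)).round(4).tolist(),'tcp',p.round(3), 'wrist j',wr(p,R).round(2).tolist())
    return p,R
def wr(p,R,D=.25):
    w=p-D*R[:,2]; j1=np.arctan2(w[1],w[0]); best=[]
    f=1.75 # assumed forearm pitch
    M=(Ro.from_euler('z',j1)*Ro.from_euler('y',f)).as_matrix().T@R@Ro.from_euler('z',-90,degrees=True).as_matrix()
    e=Ro.from_matrix(M).as_euler('ZYZ'); return np.r_[j1,e]
def fitrect(c,uv,pts,z,x0):
    """x,y,yaw of planar pts (local) at height z matching pixels uv"""
    def res(q):
        a=Ro.from_euler('z',q[2]).as_matrix(); return (proj(c,np.array(pts)@a.T+[q[0],q[1],0])-uv).ravel()
    s=least_squares(res,x0); print('fit',s.x,np.degrees(s.x[2]),'rms px',np.sqrt((s.fun**2).mean())); return s.x
E
python3 - <<'E'
from h import *
c=snap('top')
f=lambda u,ox,oy:(np.array(u,float)+.5)/8-.5+[ox,oy]
uv=f([[218,55],[320,135],[165,322],[62,238]],290,175)
# rim corners, cover frame seen z up: order far-left,far-right,near-right,near-left ; collar (+x) at near side
P=[[-.05,-.028,.044],[-.05,.028,.044],[.05,.028,.044],[.05,-.028,.044]]
q=fitrect(c,uv,P,0,[.56,.19,2.48])
uv=f([[95,22],[370,65],[335,402],[55,388]],420,160)
n=fitrect(c,uv,[[.078,.056,.014],[.078,-.056,.014],[-.078,-.056,.014],[-.078,.056,.014]],0,[.589,-.24,0])
az=np.degrees(q[2])-180
o=arm.get_obs(); print(wr(o['position'],o['tool_rot']))
E0=np.array(arm.capture('wrist')['extrinsics']); cp=-E0[:3,:3].T@E0[:3,3]; print('cam in tool',o['tool_rot'].T@(cp-o['position']),'look',o['tool_rot'].T@(-E0[2,:3]))
for fl in(1,-1):
    R=toolR(az,45,fl); g=np.array([q[0],q[1],.028]); goal(g-.14*R[:,2]+[0,0,.05],R)
    Rd=toolR(az,0,fl); goal(g+[-.03,0,.22],Rd)
E
```

```text
fit [0.563  0.1893 2.4253] 138.95837695286656 rms px 0.5262160919091511
fit [ 0.5931 -0.2421 -0.1762] -10.0938433759386 rms px 1.1980123456720155
[-1.312  -0.      1.3916  0.    ]
cam in tool [ 0.0773 -0.0008 -0.1658] look [-0.2786 -0.0002  0.9604]
turn [-48.3, -25.6, -116.5] trans [0.5447, -0.7847, 0.0551] tcp [0.498 0.245 0.164] wrist j [0.78, -0.8, 1.39, 0.08]
turn [0.0, 0.0, -124.1] trans [0.5637, -0.7216, -0.0104] tcp [0.533 0.189 0.229] wrist j [0.34, 0.0, 1.39, -0.51]
turn [-21.9, 41.3, 52.9] trans [0.5447, -0.7847, 0.0551] tcp [0.498 0.245 0.164] wrist j [0.78, -0.8, 1.39, -3.07]
turn [0.0, -0.0, 55.9] trans [0.5637, -0.7216, -0.0104] tcp [0.533 0.189 0.229] wrist j [0.34, 0.0, 1.39, 2.63]
```

Request:
move_arm(turn=[[0,0,-124],[0,0,-124],[0,0,-124],[0,0,-124],[0,0,-124],[0,0,-124],[0,0,-124],[0,0,-124],[0,0,-124],[0,0,-124]], translation=[[0.57,-0.725,-0.01],[0.57,-0.725,-0.01],[0.57,-0.725,-0.01],[0.57,-0.725,-0.01],[0.57,-0.725,-0.01],[0.57,-0.725,-0.01],[0.57,-0.725,-0.01],[0.57,-0.725,-0.01],[0.57,-0.725,-0.01],[0.57,-0.725,-0.01]], hand=[-1,-1,-1,-1,-1,-1,-1,-1,-1,-1])

```text
time_s: 2.15
position: [0.4207, -0.0767, 0.2259]
tool_rot: [[-0.539, 0.842, 0.001], [0.842, 0.539, -0.0], [-0.001, 0.001, -1.0]]
ft_force: [0.7, -1.0, 0.5]
finger_gap: 0.093
```

Run:
```python
from h import *
print(arm.get_obs()['joint_pos'])
goal([.563,.189,.25],toolR(-41,0,1))
```

```text
[-0.24   -0.4468  1.9254 -0.0001  1.6617 -0.8091]
turn [0.0, 0.1, -16.4] trans [0.1472, 0.263, -0.005] tcp [0.563 0.189 0.231] wrist j [0.32, 0.0, 1.39, -0.53]
```

Request:
move_arm(turn=[[0,0,-16.5],[0,0,-16.5],[0,0,-16.5],[0,0,-16.5],[0,0,-16.5],[0,0,-16.5],[0,0,-16.5],[0,0,-16.5]], translation=[[0.147,0.263,-0.005],[0.147,0.263,-0.005],[0.147,0.263,-0.005],[0.147,0.263,-0.005],[0.147,0.263,-0.005],[0.147,0.263,-0.005],[0.147,0.263,-0.005],[0.147,0.263,-0.005]], hand=[-1,-1,-1,-1,-1,-1,-1,-1])

```text
time_s: 3.15
position: [0.5641, 0.1849, 0.2308]
tool_rot: [[-0.751, 0.66, 0.001], [0.66, 0.751, 0.0], [-0.0, 0.0, -1.0]]
ft_force: [-0.4, -0.3, -0.1]
finger_gap: 0.0931
```

Run:
```python
from h import *
o=arm.get_obs(); print(o['joint_pos'],o['position'],np.abs(o['joint_velocities']).max())
c=snap('wrist','w1.png')
P=[[-.05,-.028,.044],[-.05,.028,.044],[.05,.028,.044],[.05,-.028,.044],[.064,0,.022]]
a=Ro.from_euler('z',2.4253).as_matrix()
print(proj(c,np.array(P)@a.T+[.563,.1893,0]).round(1).tolist())
print([r['bbox'] for r in arm.spot_in('wrist','cover')])
```

```text
[ 0.2739 -0.0642  1.6057 -0.0001  1.5995 -0.576 ] [0.5641 0.1849 0.2308] 0.003728320297698844
[[336.5, 212.1], [294.6, 212.3], [292.7, 136.0], [338.0, 135.7], [315.2, 123.6]]
[[296.0, 121.2, 41.2, 89.5]]
```

View pics/w1.png

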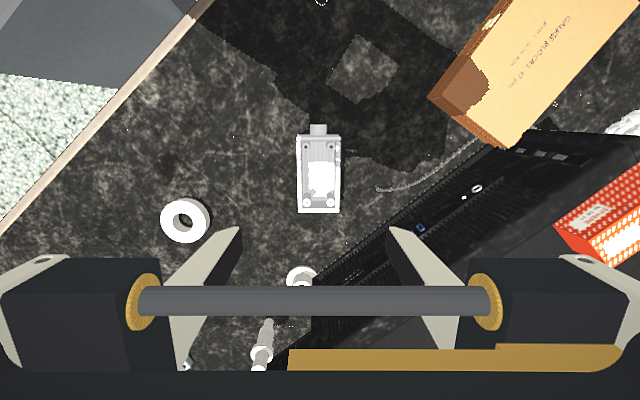

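Wrist view: the cover sits at pixels (297..341, 136..212), collar up at (318,129). That is about 3 px right of the prediction. I'll refine its pose from edges.

Run:
```python
from h import *
c=snap('wrist'); g=cv2.cvtColor(c['color'],cv2.COLOR_BGR2GRAY)
for v in(140,150,170,190,205): print(v,g[v,290:348].tolist())
for u in(303,318,335): print(u,g[116:218,u].tolist())
```

```text
140 [61, 64, 72, 92, 104, 58, 255, 255, 255, 255, 210, 193, 196, 196, 198, 196, 195, 197, 196, 194, 194, 196, 196, 196, 195, 195, 195, 196, 195, 196, 195, 195, 195, 193, 194, 195, 196, 192, 192, 192, 191, 191, 194, 196, 190, 191, 190, 189, 190, 184, 126, 45, 33, 37, 37, 38, 39, 37]
150 [113, 122, 106, 101, 99, 70, 255, 255, 255, 255, 237, 154, 215, 213, 211, 204, 202, 205, 208, 206, 214, 215, 213, 216, 213, 219, 220, 214, 212, 216, 219, 217, 214, 218, 220, 216, 216, 214, 209, 206, 209, 200, 214, 204, 167, 148, 255, 255, 255, 215, 126, 38, 29, 34, 28, 52, 68, 60]
170 [81, 64, 62, 59, 57, 53, 95, 255, 255, 255, 255, 174, 184, 214, 208, 201, 206, 210, 208, 255, 255, 255, 255, 255, 255, 255, 255, 255, 255, 255, 255, 255, 255, 255, 255, 255, 255, 255, 255, 255, 255, 255, 255, 255, 242, 191, 255, 255, 255, 255, 159, 5, 26, 30, 42, 66, 81, 95]
190 [64, 61, 63, 65, 66, 65, 37, 255, 255, 255, 255, 236, 169, 213, 212, 201, 203, 211, 215, 205, 198, 201, 206, 207, 197, 255, 255, 255, 255, 255, 255, 255, 255, 255, 255, 255, 255, 255, 255, 255, 255, 255, 251, 200, 222, 255, 255, 255, 255, 255, 65,
[... 1097 characters left out ...]
55, 255, 255, 255, 255, 255, 255, 255, 255, 255, 255, 255, 255, 255, 255, 255, 255, 255, 255, 255, 255, 255, 204, 210, 214, 202, 175, 180, 179, 179, 177, 174, 168, 255, 255, 255, 255, 255, 46, 64, 65, 64, 63]
335 [47, 49, 51, 55, 56, 55, 62, 64, 55, 48, 46, 44, 42, 42, 40, 36, 28, 34, 127, 185, 188, 222, 231, 213, 191, 169, 162, 185, 194, 179, 190, 144, 149, 146, 148, 151, 154, 155, 157, 157, 159, 155, 178, 202, 165, 152, 154, 155, 150, 145, 188, 231, 229, 220, 191, 216, 235, 238, 243, 229, 222, 244, 238, 246, 239, 253, 254, 254, 255, 255, 255, 255, 255, 255, 255, 255, 255, 255, 255, 255, 255, 255, 255, 255, 255, 255, 255, 255, 255, 255, 255, 255, 255, 255, 255, 255, 255, 53, 89, 82, 64, 70]
```

Run:
```python
from h import *
c=snap('wrist')
P=[[-.05,-.028,.044],[-.05,.028,.044],[.05,.028,.044],[.05,-.028,.044]]
q=fitrect(c,np.array([[339.2,212.5],[296.7,212.5],[295.2,136.6],[340.3,136.6]]),P,0,[.563,.1893,2.4253])
az=np.degrees(q[2])-180
R=toolR(az,45,1); g=np.array([q[0],q[1],.028])
goal(g-.12*R[:,2],R); A=goal(g-.12*R[:,2],R)
goal(g,R,rel=A)
```

```text
fit [0.5657 0.1914 2.4254] 138.9663545554631 rms px 0.22880445874505484
turn [-0.1, -45.0, -0.3] trans [0.0744, 0.0052, 0.1314] tcp [0.512 0.238 0.099] wrist j [0.75, -0.8, 1.37, 0.06]
turn [-0.1, -45.0, -0.3] trans [0.0744, 0.0052, 0.1314] tcp [0.512 0.238 0.099] wrist j [0.75, -0.8, 1.37, 0.06]
turn [0.0, 0.0, 0.0] trans [0.0, -0.0, 0.12] tcp [0.576 0.183 0.015] wrist j [0.59, -0.8, 1.26, -0.06]
```

Request:
move_arm(turn=[[0,-45,0],[0,-45,0],[0,-45,0],[0,-45,0],[0,-45,0],[0,-45,0],[0,-45,0]], translation=[[0.0744,0.0052,0.131],[0.0744,0.0052,0.131],[0.0744,0.0052,0.131],[0.0744,0.0052,0.131],[0.0744,0.0052,0.131],[0.0744,0.0052,0.131],[0.0744,0.0052,0.131]], hand=[-1,-1,-1,-1,-1,-1,-1])

```text
time_s: 4.22
position: [0.5127, 0.2385, 0.1005]
tool_rot: [[-0.531, 0.661, 0.53], [0.469, 0.751, -0.465], [-0.706, 0.002, -0.709]]
ft_force: [-0.5, -1.0, -0.3]
finger_gap: 0.0925
```

Run:
```python
from h import *
o=arm.get_obs(); print(o['joint_pos'])
R=toolR(-41.03,45,1); goal([.5657,.1914,.028],R)
c=snap('wrist','w2.png')
a=Ro.from_euler('z',2.4254).as_matrix()
P=np.array([[-.05,-.028,.044],[-.05,.028,.044],[.05,.028,.044],[.05,-.028,.044]])@a.T+[.5657,.1914,0]
cv2.polylines(c['color'],[proj(c,P).round().astype(int)],True,(0,0,255),1); cv2.imwrite('pics/w2.png',c['color'])
```

```text
[ 0.7728 -0.092   1.9974 -0.8238  1.2822  0.1906]
turn [-0.2, -0.1, -0.3] trans [0.0008, -0.0004, 0.1204] tcp [0.576 0.183 0.015] wrist j [0.59, -0.8, 1.26, -0.06]
```

View pics/w2.png

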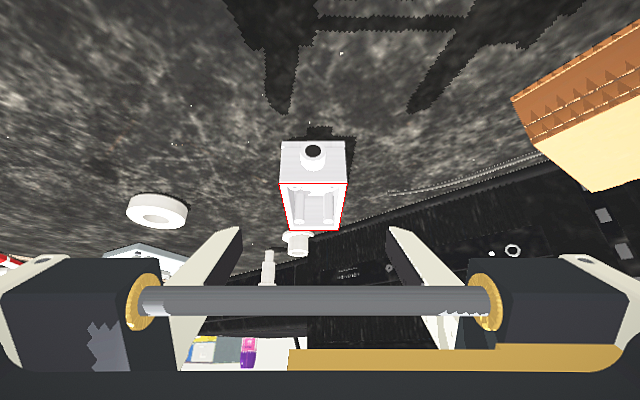

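The red overlay of the predicted rim (281..346, 183..230) lies on the real rim, so I'll advance and grip.

Request:
move_arm(turn=[[0,0,0],[0,0,0],[0,0,0],[0,0,0],[0,0,0],[0,0,0],[0,0,0],[0,0,0],[0,0,0],[0,0,0]], translation=[[0,0,0.05],[0,0,0.09],[0.001,0,0.12],[0.001,0,0.12],[0.001,0,0.12],[0.001,0,0.12],[0.001,0,0.12],[0.001,0,0.12],[0.001,0,0.12],[0.001,0,0.12]], hand=[-1,-1,-1,-1,1,1,1,1,1,1])

```text
time_s: 5.52
position: [0.5752, 0.1837, 0.0142]
tool_rot: [[-0.532, 0.659, 0.532], [0.466, 0.752, -0.466], [-0.707, 0.0, -0.707]]
ft_force: [-4.1, 1.7, 6.2]
finger_gap: 0.056
```

Run:
```python
from h import *
o=arm.get_obs(); print(o['joint_pos'],o['ft_force'])
p,R=o['position'],o['tool_rot']
g=p-.019*R[:,2]
A=goal(g+[0,0,.15],R)                      # lift
az=14.; B=goal([.47,.117,.22],toolR(az,45,1),rel=A)   # radial
goal([.47,.117,.22],toolR(az,45,-1),rel=B)
```

```text
[ 0.616   0.0444  2.0266 -0.904   1.0657  0.2245] [-4.1423  1.7433  6.161 ]
turn [0.0, 0.0, 0.0] trans [-0.1061, 0.0001, -0.106] tcp [0.575 0.184 0.164] wrist j [0.6, -0.8, 1.26, -0.05]
turn [-39.0, 0.0, -39.1] trans [-0.0106, -0.1084, -0.0495] tcp [0.483 0.12  0.207] wrist j [0.24, 0.0, 0.61, -1.57]
turn [0.0, 0.0, 180.0] trans [0.0, 0.0, 0.0] tcp [0.483 0.12  0.207] wrist j [0.24, 0.0, 0.61, 1.57]
```

Request:
move_arm(turn=[[0,0,0],[0,0,0],[0,0,0],[-39,0,-39],[-39,0,-39],[-39,0,-39],[-39,0,-39],[-39,0,-39],[-39,0,-39],[-39,0,-39]], translation=[[-0.02,0,-0.02],[-0.06,0,-0.06],[-0.1,0,-0.1],[-0.117,-0.108,-0.1555],[-0.117,-0.108,-0.1555],[-0.117,-0.108,-0.1555],[-0.117,-0.108,-0.1555],[-0.117,-0.108,-0.1555],[-0.117,-0.108,-0.1555],[-0.117,-0.108,-0.1555]], hand=[1,1,1,1,1,1,1,1,1,1])

```text
time_s: 6.78
position: [0.4848, 0.1207, 0.2052]
tool_rot: [[-0.693, -0.226, 0.685], [-0.161, 0.974, 0.16], [-0.703, 0.001, -0.711]]
ft_force: [0.3, 0.2, -2.8]
finger_gap: 0.0558
```

Request:
move_arm(turn=[[0,0,90],[0,0,90],[0,0,90],[0,0,90],[0,0,90],[0,0,90],[0,0,90],[0,0,90],[0,0,90],[0,0,90]], translation=[[0,0,0],[0,0,0],[0,0,0],[0,0,0],[0,0,0],[0,0,0],[0,0,0],[0,0,0],[0,0,0],[0,0,0]], hand=[1,1,1,1,1,1,1,1,1,1])

```text
time_s: 8.02
position: [0.4849, 0.1207, 0.2048]
tool_rot: [[-0.223, 0.695, 0.684], [0.975, 0.158, 0.157], [0.001, 0.702, -0.713]]
ft_force: [-0.3, -0.0, -2.1]
finger_gap: 0.0558
```

Run:
```python
from h import *
o=arm.get_obs(); print(o['joint_pos'],o['ft_force'],o['finger_gap'])
goal([.47,.117,.22],toolR(14,45,-1))
```

```text
[ 0.1689 -0.8275  2.3134  0.0513  0.8795 -0.0721] [-0.3249 -0.0485 -2.129 ] 0.05582522129248629
turn [0.3, 1.0, 89.2] trans [0.0, -0.0001, -0.0027] tcp [0.483 0.12  0.207] wrist j [0.24, 0.0, 0.61, 1.57]
```

```bash
cat >> h.py <<'E'
def fk(q,k):
    d1,a1,L2,e,L3,D,s=k
    j1,j2,j3,j4,j5,j6=q; u=lambda t:np.array([np.sin(t),0,np.cos(t)])
    Rf=Ro.from_euler('z',j1)*Ro.from_euler('y',j2+j3)
    w=Ro.from_euler('z',j1).apply(np.array([a1,s,d1])+L2*u(j2)+L3*u(j2+j3)+e*u(j2+j3-np.pi/2))
    R=(Rf*Ro.from_euler('ZYZ',[j4,j5,j6])*Ro.from_euler('z',90,degrees=True)).as_matrix()
    return w+D*R[:,2],R
E
cat > fit.py <<'E'
from h import *
S=[([-1.3498,.116,1.4416,0,1.584,-.0378],[.1727,-.6525,.2186]),([-.24,-.4468,1.9254,-.0001,1.6617,-.8091],[.4207,-.0767,.2259]),
([.2739,-.0642,1.6057,-.0001,1.5995,-.576],[.5641,.1849,.2308]),([.7728,-.092,1.9974,-.8238,1.2822,.1906],[.5127,.2385,.1005]),
([.616,.0444,2.0266,-.904,1.0657,.2245],[.5752,.1837,.0142]),([.1689,-.8275,2.3134,.0513,.8795,-.0721],[.4849,.1207,.2048])]
o=arm.get_obs()
r=least_squares(lambda k:np.r_[np.concatenate([fk(q,k)[0]-p for q,p in S]),.02*(k-[.3,0,.4,0,.4,.25,0])*.05],[.3,0,.4,0,.4,.25,0])
K=r.x; print(K,np.abs(r.fun).max(),'R err',np.abs(fk(o['joint_pos'],K)[1]-o['tool_rot']).max())
np.save('K.npy',K)
def ik(p,R,q0):
    def f(q):
        P,Q=fk(q,K); return np.r_[(P-p)*5,Ro.from_matrix(Q.T@R).as_rotvec()]
    s=least_squares(f,q0); return s.x,np.abs(s.fun).max()
for r_ in(.46,.48,.50,.53):
  for z in(.052,.09,.15):
    for tl in(45,-45):
      a=np.radians(14); g=np.array([r_*np.cos(a),r_*np.sin(a),z]); R=toolR(14,tl,-1)
      q,e=ik(g+.019*R[:,2],R,[.2,-.3,2,0,.9 if tl>0 else 2.3,1.5]); print(r_,z,tl,q.round(2),round(e,4))
E
python3 fit.py
```

```text
[ 0.1375  0.      0.4596 -0.0812  0.6202  0.3024  0.0255] 0.00022022583094918506 R err 3.0531133177191805e-16
0.46 0.052 45 [ 0.15 -0.81  2.58  0.12  0.59  1.4 ] 0.0
0.46 0.052 -45 [ 0.21  0.28  1.71 -0.03  1.94  1.53] 0.0
0.46 0.09 45 [ 0.15 -0.87  2.54  0.11  0.69  1.42] 0.0
0.46 0.09 -45 [ 0.21  0.24  1.69 -0.03  2.    1.53] 0.0
0.46 0.15 45 [ 0.15 -0.91  2.46  0.1   0.81  1.43] 0.0
0.46 0.15 -45 [ 0.21  0.18  1.65 -0.03  2.09  1.53] 0.0
0.48 0.052 45 [ 0.15 -0.72  2.54  0.13  0.54  1.4 ] 0.0
0.48 0.052 -45 [ 0.21  0.32  1.66 -0.03  1.95  1.53] 0.0
0.48 0.09 45 [ 0.15 -0.78  2.5   0.11  0.64  1.42] 0.0
0.48 0.09 -45 [ 0.21  0.28  1.65 -0.03  2.    1.53] 0.0
0.48 0.15 45 [ 0.15 -0.83  2.43  0.09  0.76  1.44] 0.0
0.48 0.15 -45 [ 0.21  0.22  1.61 -0.03  2.1   1.53] 0.0
0.5 0.052 45 [ 0.16 -0.63  2.5   0.13  0.5   1.4 ] 0.0
0.5 0.052 -45 [ 0.21  0.36  1.61 -0.03  1.96  1.53] 0.0
0.5 0.09 45 [ 0.16 -0.69  2.46  0.11  0.59  1.42] 0.0
0.5 0.09 -45 [ 0.21  0.32  1.6  -0.03  2.01  1.53] 0.0
0.5 0.15 45 [ 0.16 -0.76  2.39  0.09  0.72  1.44] 0.0
0.5 0.15 -45 [ 0.21  0.26  1.56 -0.03  2.11  1.53] 0.0
0.53 0.052 45 [ 0.17 -0.52  2.43  0.13  0.45  1.4 ] 0.0
0.53 0.052 -45 [ 0.21  0.41  1.54 -0.03  1.97  1.54] 0.0
0.53 0.09 45 [ 0.17 -0.58  2.4   0.11  0.54  1.42] 0.0
0.53 0.09 -45 [ 0.21  0.37  1.52 -0.03  2.03  1.53] 0.0
0.53 0.15 45 [ 0.17 -0.65  2.34  0.09  0.67  1.45] 0.0
0.53 0.15 -45 [ 0.21  0.32  1.48 -0.03  2.12  1.53] 0.0
```

Run:
```python
from h import *
c=snap('top'); s=snap('side')
for uv in((240,163),(290,162),(350,160)): print(uv,onz(c,uv,0).round(3))
# height sweep of the top-front edge
for h in(.04,.06,.08,.1,.12):
    P=onz(c,(290,150),h); print(h,P.round(3))
a=cv2.imread('pics/top0.png')[135:215,225:365]; b=cv2.imread('pics/side0.png')[170:240,320:440]
cv2.imwrite('pics/riser.png',np.vstack([cv2.resize(a,(700,400)),cv2.resize(b,(700,400))])[:, :][:800])
x=cv2.imread('pics/riser.png'); cv2.imwrite('pics/riser.png',cv2.resize(np.clip(x.astype(float)*2,0,255).astype(np.uint8),(525,600)))
```

```text
(240, 163) [0.699 0.432 0.   ]
(290, 162) [0.697 0.265 0.   ]
(350, 160) [0.698 0.064 0.   ]
0.04 [0.726 0.262 0.04 ]
0.06 [0.719 0.26  0.06 ]
0.08 [0.712 0.259 0.08 ]
0.1 [0.705 0.257 0.1  ]
0.12 [0.698 0.256 0.12 ]
```

View pics/riser.png

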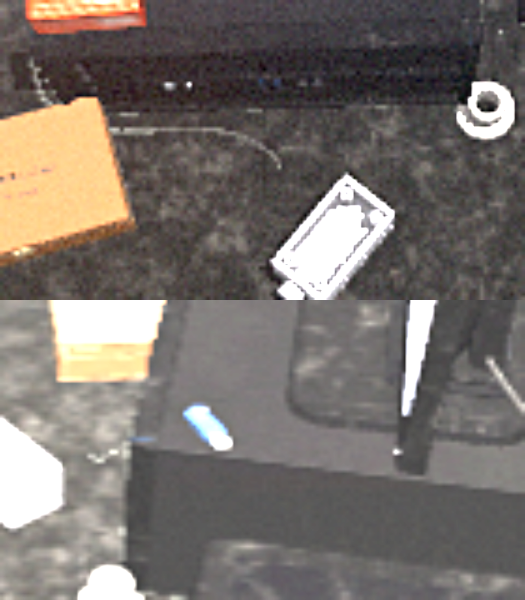

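Run:
```python
from h import *
B=goal([.51,.127,.22],toolR(14,45,-1))
goal([.51,.127,.062],toolR(14,45,-1),rel=B)
```

```text
turn [0.3, 0.9, 89.3] trans [0.0008, 0.029, 0.0264] tcp [0.523 0.13  0.207] wrist j [0.24, 0.0, 0.61, 1.57]
turn [0.0, 0.0, 0.0] trans [-0.1117, 0.0, 0.1117] tcp [0.523 0.13  0.049] wrist j [0.24, 0.0, 0.61, 1.57]
```

Request:
move_arm(turn=[[0.3,0.9,89.3],[0.3,0.9,89.3],[0.3,0.9,89.3],[0.3,0.9,89.3],[0.3,0.9,89.3],[0.3,0.9,89.3],[0.3,0.9,89.3],[0.3,0.9,89.3],[0.3,0.9,89.3],[0.3,0.9,89.3]], translation=[[0.0008,0.029,0.0264],[0.0008,0.029,0.0264],[0.0008,0.029,0.0264],[0.0008,0.029,0.0264],[0.0008,0.029,0.0264],[0.0008,0.029,0.0264],[0.0008,0.029,0.0264],[0.0008,0.029,0.0264],[0.0008,0.029,0.0264],[0.0008,0.029,0.0264]], hand=[1,1,1,1,1,1,1,1,1,1])

```text
time_s: 9.38
position: [0.5231, 0.1302, 0.2068]
tool_rot: [[0.687, 0.241, 0.686], [0.17, -0.97, 0.171], [0.707, -0.001, -0.707]]
ft_force: [0.1, 0.3, -2.0]
finger_gap: 0.0561
```

Run:
```python
from h import *
B=goal([.51,.127,.060],toolR(14,45,-1))
print(arm.get_obs()['joint_pos'])
snap('wrist','w3.png')
```

```text
turn [0.0, 0.0, -0.1] trans [-0.1134, 0.0, 0.1133] tcp [0.523 0.13  0.047] wrist j [0.24, 0.0, 0.61, 1.57]
[ 0.1654 -0.7043  2.2523  0.0768  0.8115  1.463 ]
```

View pics/w3.png

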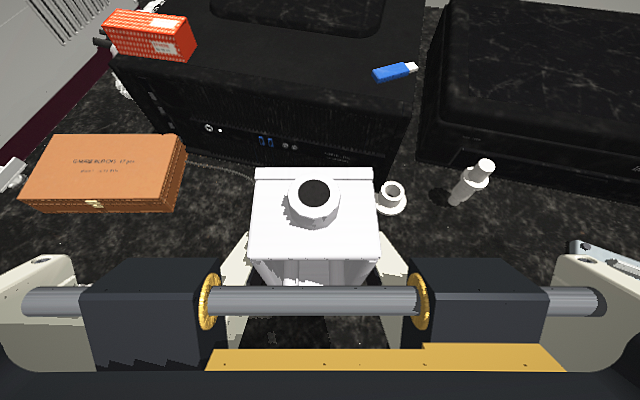

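The cover is held with its collar up at (314,197) and its end face level and square to the view. I'll lower it onto its flat end.

Request:
move_arm(turn=[[0,0,0],[0,0,0],[0,0,0],[0,0,0],[0,0,0],[0,0,0],[0,0,0]], translation=[[-0.04,0,0.04],[-0.08,0,0.08],[-0.11,0,0.11],[-0.115,0,0.115],[-0.117,0,0.117],[-0.118,0,0.118],[-0.1185,0,0.1185]], hand=[1,1,1,1,1,1,1])

```text
time_s: 10.3
position: [0.5238, 0.1307, 0.0411]
tool_rot: [[0.685, 0.24, 0.688], [0.168, -0.971, 0.171], [0.709, -0.001, -0.705]]
ft_force: [-0.6, 0.2, -3.4]
finger_gap: 0.0558
```

Request:
move_arm(turn=[[0,0,0],[0,0,0],[0,0,0],[0,0,0]], translation=[[-0.001,0,0.001],[-0.001,0,0.001],[-0.002,0,0.002],[-0.002,0,0.002]], hand=[1,1,1,1])

```text
time_s: 10.8
position: [0.5243, 0.1307, 0.0387]
tool_rot: [[0.684, 0.24, 0.689], [0.168, -0.971, 0.171], [0.71, -0.001, -0.704]]
ft_force: [-1.4, 0.8, 7.9]
finger_gap: 0.056
```

Request:
move_arm(turn=[[0,0,0],[0,0,0],[0,0,0],[0,0,0],[0,0,0],[0,0,0],[0,0,0],[0,0,0],[0,0,0],[0,0,0]], translation=[[0,0,0],[0,0,0],[0,0,0],[0,0,0],[0,0,0],[0,0,0],[0.014,0,-0.014],[0.05,0,-0.05],[0.09,0,-0.09],[0.13,0,-0.13]], hand=[0.5,0,-0.5,-1,-1,-1,-1,-1,-1,-1])

```text
time_s: 12.05
position: [0.5228, 0.1302, 0.2224]
tool_rot: [[0.686, 0.24, 0.686], [0.168, -0.971, 0.171], [0.707, -0.002, -0.707]]
ft_force: [0.9, 0.6, -0.1]
finger_gap: 0.0932
```

Run:
```python
from h import *
o=arm.get_obs(); print(o['joint_pos'])
c=snap('wrist'); cv2.imwrite('pics/w4.png',cv2.resize(c['color'][100:320,160:480],None,fx=2,fy=2))
# predicted standing cover: top face (+x end) centre
th=np.radians(14); d=np.array([np.cos(th),np.sin(th),0]); l=np.array([-d[1],d[0],0]);
# z cover = -d, x up ; grasp at z=27.6
g=np.array([.5243,.1307,.0387])-.019*o['tool_rot'][:,2]; g[2]=0
O=g+.0276*d; print('origin',O)
print('top corners',proj(c,[O+[0,0,.1]+l*.028,O+[0,0,.1]-l*.028,O-d*.044+[0,0,.1]-l*.028,O-d*.044+[0,0,.1]+l*.028,O-d*.022+[0,0,.114]]).round(1).tolist())
R=toolR(14,-45,-1); goal([O[0]-.016*d[0],O[1]-.016*d[1],.25],R)
```

```text
[ 0.1654 -0.7102  2.2306  0.0749  0.8383  1.4674]
origin [0.538  0.1341 0.    ]
top corners [[287.9, 265.3], [340.8, 265.1], [343.1, 309.9], [286.0, 310.0], [314.5, 283.9]]
turn [-0.1, -90.6, -0.1] trans [-0.0075, -0.0003, -0.0142] tcp [0.509 0.127 0.237] wrist j [0.24, -0.0, 2.18, 1.57]
```

View pics/w4.png

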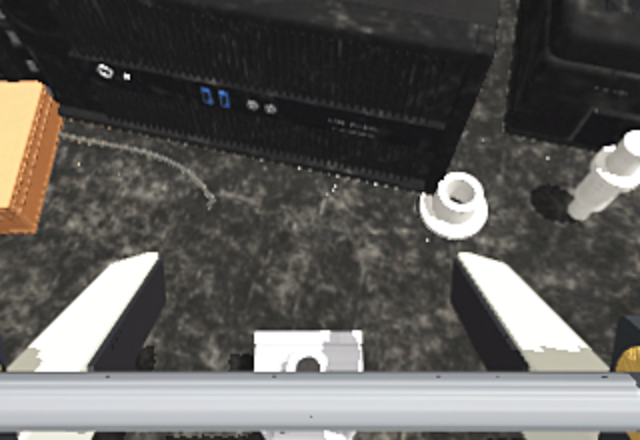

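The standing cover's rear top corners (crop 255,331 and 363,331) are exactly where predicted. Now I'll tilt the tool over to the closed-face side.

Request:
move_arm(turn=[[0,-90.5,0],[0,-90.5,0],[0,-90.5,0],[0,-90.5,0],[0,-90.5,0],[0,-90.5,0],[0,-90.5,0],[0,-90.5,0],[0,-90.5,0],[0,-90.5,0]], translation=[[-0.0075,0,-0.014],[-0.0075,0,-0.014],[-0.0075,0,-0.014],[-0.0075,0,-0.014],[-0.0075,0,-0.014],[-0.0075,0,-0.014],[-0.0075,0,-0.014],[-0.0075,0,-0.014],[-0.0075,0,-0.014],[-0.0075,0,-0.014]], hand=[-1,-1,-1,-1,-1,-1,-1,-1,-1,-1])

```text
time_s: 13.35
position: [0.5088, 0.1267, 0.223]
tool_rot: [[0.678, 0.24, -0.695], [0.169, -0.971, -0.17], [-0.715, -0.002, -0.699]]
ft_force: [0.1, 0.2, 0.0]
finger_gap: 0.0932
```

Run:
```python
from h import *
o=arm.get_obs(); print(o['joint_pos'])
d=np.array([np.cos(np.radians(14)),np.sin(np.radians(14)),0]); O=np.array([.538,.1341,0])
R=toolR(14,-45,-1); goal(O-.016*d+[0,0,.12],R); goal(O-.016*d+[0,0,.050],R)
```

```text
[ 0.2086  0.2896  1.3827 -0.0298  2.2656  1.5266]
turn [-0.2, 0.7, 0.0] trans [0.0837, 0.0001, 0.0809] tcp [0.509 0.127 0.107] wrist j [0.24, -0.0, 2.18, 1.57]
turn [-0.2, 0.7, 0.0] trans [0.1338, 0.0002, 0.1298] tcp [0.509 0.127 0.037] wrist j [0.24, -0.0, 2.18, 1.57]
```

Request:
move_arm(turn=[[0,0.7,0],[0,0.7,0],[0,0.7,0],[0,0.7,0],[0,0.7,0],[0,0.7,0]], translation=[[0.04,0,0.039],[0.0837,0,0.081],[0.11,0,0.107],[0.134,0,0.13],[0.134,0,0.13],[0.134,0,0.13]], hand=[-1,-1,-1,-1,-1,-1])

```text
time_s: 14.1
position: [0.5102, 0.1273, 0.0402]
tool_rot: [[0.691, 0.24, -0.682], [0.172, -0.971, -0.167], [-0.702, -0.002, -0.712]]
ft_force: [0.3, -0.4, 0.4]
finger_gap: 0.093
```

Request:
move_arm(turn=[[0,0,0],[0,0,0],[0,0,0],[0,0,0],[0,0,0],[0,0,0]], translation=[[0,0,0],[0,0,0],[0,0,0],[0,0,0],[0,0,0],[0,0,0]], hand=[1,1,1,1,1,1])

```text
time_s: 14.85
position: [0.5096, 0.1272, 0.0384]
tool_rot: [[0.689, 0.24, -0.684], [0.171, -0.971, -0.168], [-0.705, -0.002, -0.71]]
ft_force: [-0.2, -0.1, 1.4]
finger_gap: 0.0556
```

```bash
cat > ikh.py <<'E'
from h import *
K=np.load('K.npy')
def ik(p,R,q0):
    def f(q):
        P,Q=fk(q,K); return np.r_[(P-p)*5,Ro.from_matrix(Q.T@R).as_rotvec()]
    s=least_squares(f,q0); return s.x.round(2),np.abs(s.fun).max().round(4)
E
python3 - <<'E'
from ikh import *
o=arm.get_obs(); print(o['joint_pos'],o['ft_force'])
p,R=o['position'],o['tool_rot']; g=p-.019*R[:,2]; print('g',g,'tilt',np.degrees(np.arctan2(np.hypot(R[0,2],R[1,2]),-R[2,2])))
A=goal(g+[0,0,.20],R)
# via: outward 45 above the nest, az -10 (nest yaw)
R2=toolR(-10.1,45,-1)
for az in(-10.1,):
  for z in(.042,.12,.2,.25): print(z,ik(np.array([.593,-.242,z])+.019*R2[:,2],R2,[-.4,-.1,2,0,.9,1.5]))
goal([.52,.0,.30],toolR(0,0,-1),rel=A)
goal([.57,-.242,.25],R2,rel=(np.array([.52,0,.281]),toolR(0,0,-1)))
E
```

```text
[ 0.2089  0.4272  1.5187 -0.0243  1.9772  1.5362] [-0.1862 -0.1099  1.4258]
g [0.5226 0.1304 0.0519] tilt 44.79897896678514
turn [0.0, 0.0, 0.0] trans [-0.1409, -0.0003, -0.1419] tcp [0.51  0.127 0.238] wrist j [0.24, 0.0, 2.17, 1.57]
0.042 (array([-0.54, -0.16,  2.19,  0.64,  0.44,  0.72]), np.float64(0.0))
0.12 (array([-0.54, -0.27,  2.14,  0.48,  0.57,  0.9 ]), np.float64(0.0))
0.2 (array([-0.54, -0.35,  2.06,  0.39,  0.71,  1.01]), np.float64(0.0))
0.25 (array([-0.54, -0.38,  2.  ,  0.36,  0.8 ,  1.05]), np.float64(0.0))
turn [5.3, 44.6, 13.2] trans [-0.0446, 0.1259, -0.016] tcp [0.52  0.    0.281] wrist j [0.0, 0.0, 1.39, 1.57]
turn [-4.0, 44.9, 9.6] trans [0.0632, 0.2444, 0.0444] tcp [ 0.583 -0.244  0.237] wrist j [-0.48, 0.35, 0.66, 1.07]
```

Request:
move_arm(turn=[[0,0,0],[0,0,0],[0,0,0],[0,0,0],[5.3,44.6,13.2],[5.3,44.6,13.2],[5.3,44.6,13.2],[5.3,44.6,13.2],[5.3,44.6,13.2],[5.3,44.6,13.2]], translation=[[-0.02,0,-0.02],[-0.06,0,-0.06],[-0.1,0,-0.1],[-0.14,0,-0.14],[-0.1855,0.126,-0.158],[-0.1855,0.126,-0.158],[-0.1855,0.126,-0.158],[-0.1855,0.126,-0.158],[-0.1855,0.126,-0.158],[-0.1855,0.126,-0.158]], hand=[1,1,1,1,1,1,1,1,1,1])

```text
time_s: 16.1
position: [0.5194, -0.0006, 0.2815]
tool_rot: [[1.0, 0.0, 0.001], [0.0, -1.0, -0.0], [0.001, 0.0, -1.0]]
ft_force: [0.7, -0.3, -2.9]
finger_gap: 0.0558
```

Run:
```python
from ikh import *
print(arm.get_obs()['joint_pos'])
goal([.50,-.235,.25],toolR(-10.1,0,-1))   # look at the nest from above, tool down
c=snap('wrist','w5.png')
print(proj(c,[[.593,-.242,.014],[.671,-.186,.014]]))
print(arm.spot_in('wrist','nest'))
```

```text
[-0.05   -0.2354  1.677  -0.0004  1.6989  1.5206]
turn [0.0, -0.1, 10.1] trans [-0.0195, 0.2344, 0.0506] tcp [ 0.5   -0.235  0.231] wrist j [-0.44, 0.0, 1.39, 1.31]
[[476.2823 117.3113]
 [445.5358  59.834 ]]
[{'bbox': [252.8, 164.5, 123.3, 183.3], 'confidence': 0.7}, {'bbox': [419.6, 56.2, 107.8, 121.7], 'confidence': 0.69}]
```

Run:
```python
from h import *
a=cv2.imread('pics/w5.png')[45:190,405:545]; cv2.imwrite('pics/nest.png',cv2.resize(a,(560,580),interpolation=cv2.INTER_CUBIC))
```

```text
(no output)
```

View pics/nest.png

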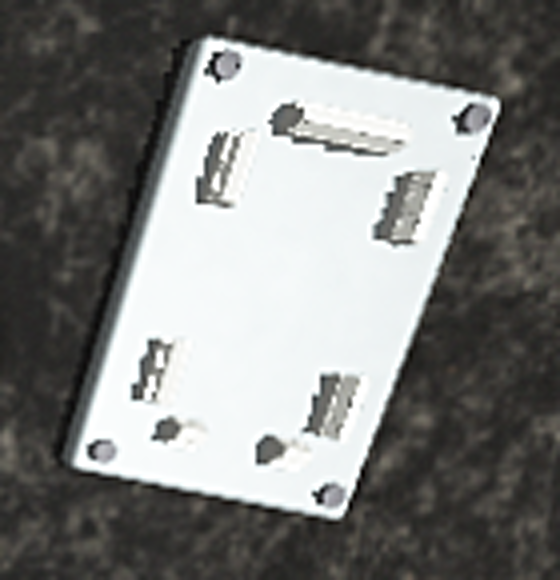

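Run:
```python
from h import *
c=snap('wrist')
f=lambda u:(np.array(u,float)+.5)/4-.5+[405,45]
P=np.array([[.078,.056,.014],[.078,-.056,.014],[-.078,-.056,.014],[-.078,.056,.014]])
n=fitrect(c,f([[204,37],[502,96],[347,522],[77,466]]),P,0,[.593,-.242,-.17])
s=f([[227,65],[472,117],[330,494],[101,450]])
# screws: symmetric rectangle, unknown half sizes
def res(q):
    Q=np.array([[q[3],q[4],.014],[q[3],-q[4],.014],[-q[3],-q[4],.014],[-q[3],q[4],.014]])
    return (proj(c,Q@Ro.from_euler('z',q[2]).as_matrix().T+[q[0],q[1],0])-s).ravel()
r=least_squares(res,[*n,.068,.046]); print(r.x,np.degrees(r.x[2]),np.abs(r.fun).max())
t=snap('top'); print('top view px of nest corners',proj(t,P@Ro.from_euler('z',n[2]).as_matrix().T+[n[0],n[1],0]).round(1).tolist())
# screws in the top view
uv=(np.array([[112,42],[343,74],[None or 310,405],[78,370]],float)+.5)/8-.5+[420,160]
def res2(q):
    Q=np.array([[r.x[3],r.x[4],.014],[r.x[3],-r.x[4],.014],[-r.x[3],-r.x[4],.014],[-r.x[3],r.x[4],.014]])
    return (proj(t,Q@Ro.from_euler('z',q[2]).as_matrix().T+[q[0],q[1],0])-uv).ravel()[[0,1,2,3,6,7]]
r2=least_squares(res2,n); print('top screws',r2.x,np.degrees(r2.x[2]),np.abs(r2.fun).max())
```

```text
fit [ 0.5925 -0.2385 -0.18  ] -10.311285724877457 rms px 0.8751580823807785
[ 0.5931 -0.2386 -0.1942  0.069   0.0458] -11.126554685641832 0.4773557497380807
top view px of nest corners [[430.2, 161.6], [464.5, 166.4], [460.6, 212.9], [425.5, 207.7]]
top screws [ 0.5916 -0.2406 -0.187 ] -10.716882975555682 0.44328610387594836
```

```bash
cat >> ikh.py <<'E'
def nestfit(c,q0=(.593,-.2388,-.191)):
    g=cv2.cvtColor(c['color'],cv2.COLOR_BGR2GRAY).astype(float)
    Q0=np.array([[.069,.0458,.014],[.069,-.0458,.014],[-.069,-.0458,.014],[-.069,.0458,.014]])
    T=lambda q,Q:Q@Ro.from_euler('z',q[2]).as_matrix().T+[q[0],q[1],0]
    q=np.array(q0)
    for _ in range(4):
        pr=proj(c,T(q,Q0)); uv=[]
        for u,v in pr:
            h=7; a,b=int(round(u)),int(round(v)); w=g[b-h:b+h+1,a-h:a+h+1]; yy,xx=np.mgrid[-h:h+1,-h:h+1]
            m=np.clip(.82*np.percentile(w,75)-w,0,None)*(xx**2+yy**2<=20); uv.append([a+(m*xx).sum()/m.sum(),b+(m*yy).sum()/m.sum()])
        uv=np.array(uv)
        s=least_squares(lambda k:(proj(c,T(k,Q0*[k[3],k[3],1]))-uv).ravel(),[*q,1.]); q=s.x[:3]
    print('nest',q,np.degrees(q[2]),'scale',s.x[3],'max',np.abs(s.fun).max(),uv.round(1).tolist()); return q
E
python3 - <<'E'
from ikh import *
nestfit(snap('wrist'))
goal([.56,-.13,.26],toolR(-10.8,0,-1))
E
```

```text
nest [ 0.593  -0.2379 -0.1945] -11.142302598679082 scale 1.000191207161652 max 0.2927846520234709 [[460.5, 61.0], [522.7, 74.5], [486.8, 168.6], [429.9, 157.0]]
turn [0.0, 0.1, 10.9] trans [0.0394, 0.1297, 0.0393] tcp [ 0.56  -0.13   0.241] wrist j [-0.23, -0.0, 1.39, 1.53]
```

Request:
move_arm(turn=[[0,0,11],[0,0,11],[0,0,11],[0,0,11],[0,0,11]], translation=[[0.04,0.13,0.04],[0.04,0.13,0.04],[0.04,0.13,0.04],[0.04,0.13,0.04],[0.04,0.13,0.04]], hand=[1,1,1,1,1])

```text
time_s: 16.98
position: [0.5604, -0.1294, 0.2415]
tool_rot: [[0.982, -0.189, 0.0], [-0.189, -0.982, -0.0], [0.001, 0.0, -1.0]]
ft_force: [0.4, 0.8, -2.2]
finger_gap: 0.0558
```

Run:
```python
from ikh import *
c=snap('wrist','w6.png')
n=nestfit(c,(.593,-.2379,-.1945))
az=np.degrees(n[2]); d=np.array([np.cos(n[2]),np.sin(n[2]),0])
# final: cover z down, x toward robot (-d). grasp at cover x=+.0019, z=.0158 -> height above floor .044-.0158
gf=np.array([n[0],n[1],.014+.044-.0158])-.0019*d
R=toolR(az,45.2,-1); print('gf',gf,az)
B=goal(gf+[0,0,.11],R); print(ik(B[0],B[1],[-.5,-.3,2,.4,.7,1]))
goal(gf+[0,0,.025],R,rel=B)
```

```text
ikh.py:16: RuntimeWarning: invalid value encountered in scalar divide
  m=np.clip(.82*np.percentile(w,75)-w,0,None)*(xx**2+yy**2<=20); uv.append([a+(m*xx).sum()/m.sum(),b+(m*yy).sum()/m.sum()])
Traceback (most recent call last):
  File "ikh.py", line 18, in nestfit
    s=least_squares(lambda k:(proj(c,T(k,Q0*[k[3],k[3],1]))-uv).ravel(),[*q,1.]); q=s.x[:3]
ValueError: Residuals are not finite in the initial point.
```

```bash
sed -i 's|^            m=np.clip.*|            m=np.clip(.82*np.percentile(w,75)-w,0,None)*(xx**2+yy**2<=24) if w.shape==(15,15) else w*0; S=m.sum(); uv.append([a+(m*xx).sum()/S,b+(m*yy).sum()/S] if S>50 else [np.nan]*2)|; s|-uv).ravel(),\[\*q,1.\])|-uv)[ok].ravel(),[*q,1.])|; s|^        uv=np.array(uv)|        uv=np.array(uv); ok=np.isfinite(uv[:,0])|' ikh.py
python3 - <<'E'
from ikh import *
c=snap('wrist')
Q0=np.array([[.069,.0458,.014],[.069,-.0458,.014],[-.069,-.0458,.014],[-.069,.0458,.014]])
print(proj(c,Q0@Ro.from_euler('z',-.1945).as_matrix().T+[.593,-.2379,0]))
n=nestfit(c,(.593,-.2379,-.1945))
az=np.degrees(n[2]); d=np.array([np.cos(n[2]),np.sin(n[2]),0])
gf=np.array([n[0],n[1],.014+.044-.0158])-.0019*d
R=toolR(az,45.2,-1); print('gf',gf,az)
B=goal(gf+[0,0,.11],R); print(ik(B[0],B[1],[-.5,-.3,2,.4,.7,1]))
cv2.imwrite('pics/w6b.png',c['color'])
E
```

```text
[[356.1095  79.369 ]
 [426.3413  79.4721]
 [415.0747 182.5095]
 [351.6527 182.3041]]
nest [ 0.5927 -0.2377 -0.1912] -10.953430671508011 scale 1.0015494582302789 max 0.27619851209806257 [[355.5, 79.6], [426.3, 79.8], [415.2, 182.5], [nan, nan]]
gf [ 0.5908 -0.2373  0.0422] -10.953430671508011
turn [-0.0, 45.1, 0.1] trans [0.0637, 0.1003, 0.103] tcp [ 0.604 -0.24   0.139] wrist j [-0.45, 0.3, 0.64, 1.14]
(array([-0.53, -0.32,  2.12,  0.41,  0.62,  0.99]), np.float64(0.0))
```

View pics/w6b.png

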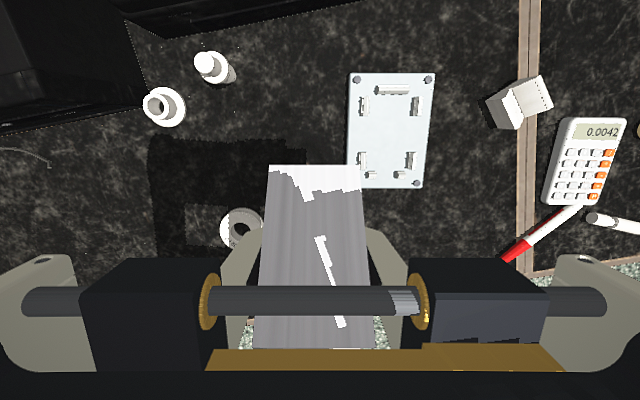

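The nest shows at (391,130) with clear walls, and the wrist fit repeats within 0.5 mm and 0.2°. The cover is held with its closed face toward the camera. I'll check the in-hand pose against the picture, then go above the nest.

Run:
```python
from ikh import *
o=arm.get_obs(); R=o['tool_rot'];g=o['position']-.019*R[:,2]
a=np.radians(44.8); X=-R[:,0]*np.sin(np.pi/2-a+0)*1-R[:,2]*np.cos(a)  # cover x
X=-(R[:,0]*np.sin(a)+R[:,2]*np.cos(a)); Z=-R[:,0]*np.cos(a)+R[:,2]*np.sin(a); Y=np.cross(Z,X)
O=g-.0019*X-.0158*Z
c=snap('wrist'); print(proj(c,[O-.05*X+.028*Y,O-.05*X-.028*Y,O+.05*X+.028*Y,O+.05*X-.028*Y]).round(1).tolist())
gr=cv2.cvtColor(c['color'],cv2.COLOR_BGR2GRAY)
print(gr[175,262:276].tolist(),gr[175,338:350].tolist(),gr[158:172,300].tolist(),gr[158:172,280].tolist(),gr[158:172,335].tolist())
```

```text
[[269.7, 163.9], [359.7, 163.8], [252.7, 346.8], [377.9, 346.7]]
[28, 26, 23, 23, 20, 4, 130, 150, 146, 145, 146, 147, 148, 148] [246, 247, 247, 247, 247, 247, 245, 247, 248, 249, 249, 250] [25, 26, 27, 27, 22, 5, 78, 228, 255, 248, 247, 247, 247, 247] [20, 19, 21, 21, 19, 5, 85, 233, 255, 250, 249, 251, 254, 255] [47, 47, 40, 37, 34, 23, 97, 234, 255, 248, 247, 247, 247, 247]
```

Request:
move_arm(turn=[[0,45,0],[0,45,0],[0,45,0],[0,45,0],[0,45,0],[0,45,0],[0,45,0]], translation=[[0.064,0.1,0.103],[0.064,0.1,0.103],[0.064,0.1,0.103],[0.064,0.1,0.103],[0.064,0.1,0.103],[0.064,0.1,0.103],[0.064,0.1,0.103]], hand=[1,1,1,1,1,1,1])

```text
time_s: 18.0
position: [0.6046, -0.2405, 0.1391]
tool_rot: [[0.694, -0.189, 0.695], [-0.133, -0.982, -0.135], [0.708, 0.001, -0.707]]
ft_force: [-0.8, -0.0, -2.2]
finger_gap: 0.0559
```

Run:
```python
from ikh import *
o=arm.get_obs(); print(o['joint_pos'],o['ft_force'])
n=np.array([.5928,-.2378,np.radians(-11.0)]); d=np.array([np.cos(n[2]),np.sin(n[2]),0])
gf=np.array([n[0],n[1],.0422])-.0019*d; R=toolR(-11,45.2,-1)
for h in(.05,.018,.0): goal(gf+[0,0,h],R)
```

```text
[-0.5264 -0.3175  2.1198  0.4105  0.6224  0.9887] [-0.7848 -0.043  -2.1774]
turn [-0.0, 0.2, 0.1] trans [-0.043, -0.0004, 0.0422] tcp [ 0.604 -0.24   0.079] wrist j [-0.45, 0.3, 0.64, 1.14]
turn [-0.0, 0.2, 0.1] trans [-0.0657, -0.0004, 0.0649] tcp [ 0.604 -0.24   0.047] wrist j [-0.45, 0.3, 0.64, 1.14]
turn [-0.0, 0.2, 0.1] trans [-0.0784, -0.0004, 0.0776] tcp [ 0.604 -0.24   0.029] wrist j [-0.45, 0.3, 0.64, 1.14]
```

In-hand prediction agrees within about 1 px. I'll descend to just above the walls and then creep.

Request:
move_arm(turn=[[0,0.2,0.1],[0,0.2,0.1],[0,0.2,0.1],[0,0.2,0.1],[0,0.2,0.1],[0,0.2,0.1]], translation=[[-0.022,0,0.022],[-0.043,0,0.043],[-0.058,0,0.057],[-0.0657,-0.0004,0.0649],[-0.0657,-0.0004,0.0649],[-0.0657,-0.0004,0.0649]], hand=[1,1,1,1,1,1])

```text
time_s: 18.75
position: [0.6042, -0.2405, 0.047]
tool_rot: [[0.69, -0.191, 0.698], [-0.135, -0.982, -0.136], [0.711, -0.001, -0.704]]
ft_force: [0.5, -0.5, -2.4]
finger_gap: 0.0557
```

Run:
```python
from ikh import *
o=arm.get_obs(); print(o['ft_force'])
n=np.array([.5928,-.2378,np.radians(-11.0)]); d=np.array([np.cos(n[2]),np.sin(n[2]),0])
gf=np.array([n[0],n[1],.0422])-.0019*d; R=toolR(-11,45.2,-1)
for h in(.01,.004,.0): goal(gf+[0,0,h],R)
w=snap('wrist')['color'][:300,120:520]; s=snap('side')['color'][255:340,250:360]
cv2.imwrite('pics/near.png',np.vstack([cv2.resize(w,(400,300)),cv2.resize(s,(388,300),interpolation=cv2.INTER_CUBIC)[:, :388] if 0 else cv2.copyMakeBorder(cv2.resize(s,(388,300),interpolation=cv2.INTER_CUBIC),0,0,0,12,0)]))
```

```text
[ 0.4662 -0.5307 -2.3743]
turn [-0.0, -0.1, -0.0] trans [-0.0059, -0.0005, 0.0056] tcp [ 0.604 -0.24   0.039] wrist j [-0.45, 0.3, 0.64, 1.14]
turn [-0.0, -0.1, -0.0] trans [-0.0102, -0.0005, 0.0099] tcp [ 0.604 -0.24   0.033] wrist j [-0.45, 0.3, 0.64, 1.14]
turn [-0.0, -0.1, -0.0] trans [-0.013, -0.0005, 0.0127] tcp [ 0.604 -0.24   0.029] wrist j [-0.45, 0.3, 0.64, 1.14]
```

View pics/near.png

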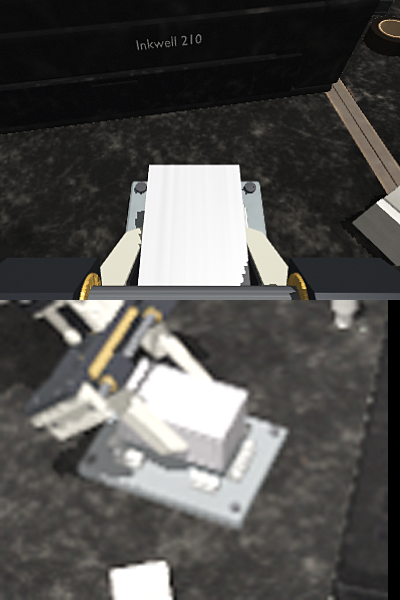

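The cover (crop 148..240) sits centred between the far screws (139, 249), just above the walls. I'll creep down while watching force.

Request:
move_arm(turn=[[0,0,0],[0,0,0],[0,0,0],[0,0,0],[0,0,0]], translation=[[-0.002,-0.0004,0.002],[-0.004,-0.0004,0.004],[-0.006,-0.0004,0.0058],[-0.0075,-0.0004,0.0073],[-0.0075,-0.0004,0.0073]], hand=[1,1,1,1,1])

```text
time_s: 19.48
position: [0.6039, -0.2407, 0.0358]
tool_rot: [[0.69, -0.192, 0.698], [-0.135, -0.981, -0.137], [0.711, 0.0, -0.703]]
ft_force: [4.9, -6.7, -2.3]
finger_gap: 0.0558
```

Request:
move_arm(turn=[[0,0,0],[0,0,0],[0,0,0],[0,0,0],[0,0,0]], translation=[[-0.001,0,0.001],[-0.002,0,0.002],[-0.003,0,0.003],[-0.003,0,0.003],[-0.003,0,0.003]], hand=[1,1,1,1,1])

```text
time_s: 20.1
position: [0.604, -0.2407, 0.0317]
tool_rot: [[0.69, -0.192, 0.698], [-0.135, -0.981, -0.137], [0.711, 0.0, -0.703]]
ft_force: [2.8, -7.0, -2.2]
finger_gap: 0.0561
```

Request:
move_arm(turn=[[0,0,0],[0,0,0],[0,0,0],[0,0,0],[0,0,0]], translation=[[0,0.0004,0.0002],[-0.001,0.0005,0.001],[-0.0018,0.0005,0.0018],[-0.0022,0.0005,0.0022],[-0.0022,0.0005,0.0022]], hand=[1,1,1,1,1])

```text
time_s: 20.72
position: [0.604, -0.2408, 0.0288]
tool_rot: [[0.69, -0.192, 0.698], [-0.135, -0.981, -0.136], [0.711, -0.0, -0.703]]
ft_force: [3.6, -3.3, 3.8]
finger_gap: 0.0559
```

Request:
move_arm(turn=[[0,0,0],[0,0,0],[0,0,0]], translation=[[-0.0005,0,0.0005],[-0.0008,0,0.0008],[-0.0008,0,0.0008]], hand=[1,1,1])

```text
time_s: 21.1
position: [0.6044, -0.2409, 0.0287]
tool_rot: [[0.689, -0.192, 0.699], [-0.135, -0.981, -0.136], [0.712, -0.0, -0.702]]
ft_force: [-7.9, 1.7, 17.6]
finger_gap: 0.0557
```

Request:
move_arm(turn=[[0,0,0],[0,0,0],[0,0,0],[0,0,0],[0,0,0],[0,0,0],[0,0,0],[0,0,0],[0,0,0],[0,0,0]], translation=[[0,0,0],[0,0,0],[0,0,0],[0,0,0],[0,0,0],[0,0,0],[0.014,0,-0.014],[0.05,0,-0.05],[0.09,0,-0.09],[0.13,0,-0.13]], hand=[0.5,0,-0.5,-1,-1,-1,-1,-1,-1,-1])

```text
time_s: 22.35
position: [0.6024, -0.2403, 0.2124]
tool_rot: [[0.691, -0.192, 0.697], [-0.136, -0.981, -0.136], [0.71, -0.001, -0.704]]
ft_force: [0.1, -0.6, -0.6]
finger_gap: 0.093
```

Run:
```python
from ikh import *
print(arm.get_obs()['joint_pos'])
goal([.53,-.05,.27],toolR(-11,0,-1))
```

```text
[-0.5287 -0.3816  2.0457  0.3513  0.7485  1.0681]
turn [-0.0, -45.2, -0.1] trans [-0.0485, -0.1729, -0.1035] tcp [ 0.53  -0.05   0.251] wrist j [-0.09, -0.0, 1.39, 1.67]
```

Request:
move_arm(turn=[[0,-45,0],[0,-45,0],[0,-45,0],[0,-45,0],[0,-45,0],[0,-45,0],[0,-45,0]], translation=[[-0.05,-0.13,-0.103],[-0.05,-0.13,-0.103],[-0.05,-0.13,-0.103],[-0.05,-0.13,-0.103],[-0.05,-0.13,-0.103],[-0.05,-0.13,-0.103],[-0.05,-0.13,-0.103]], hand=[-1,-1,-1,-1,-1,-1,-1])

```text
time_s: 23.22
position: [0.5209, -0.0924, 0.2477]
tool_rot: [[0.981, -0.192, 0.006], [-0.192, -0.981, -0.0], [0.006, -0.001, -1.0]]
ft_force: [-0.1, 0.0, -0.0]
finger_gap: 0.0929
```

Run:
```python
from ikh import *
c=snap('wrist'); n=(.5928,-.2378,np.radians(-11)); M=Ro.from_euler('z',n[2]).as_matrix()
P=np.array([[-.05,-.028,.058],[-.05,.028,.058],[.05,.028,.058],[.05,-.028,.058],[-.064,0,.036],[.05,-.028,.014],[.05,.028,.014]])@M.T+[n[0],n[1],0]
uv=proj(c,P); print(uv.round(1).tolist())
im=c['color'].copy(); cv2.polylines(im,[uv[:4].round().astype(int)],True,(0,0,255),1); cv2.circle(im,tuple(int(round(v)) for v in uv[4]),2,(0,255,0),-1)
u,v=uv[:4].mean(0).astype(int); u0=max(u-80,0); v0=max(v-75,0); cr=np.hstack([c['color'][v0:v0+150,u0:u0+160],im[v0:v0+150,u0:u0+160]])
cr=cv2.resize(cr,(800,int(800*cr.shape[0]/cr.shape[1])),interpolation=cv2.INTER_CUBIC); print(u0,v0)
cv2.imwrite('pics/fin.png',cr)
```

```text
[[439.8, 139.4], [394.9, 139.6], [401.8, 51.1], [450.7, 50.7], [410.4, 148.9], [434.8, 58.5], [391.6, 58.8]]
341 20
```

View pics/fin.png

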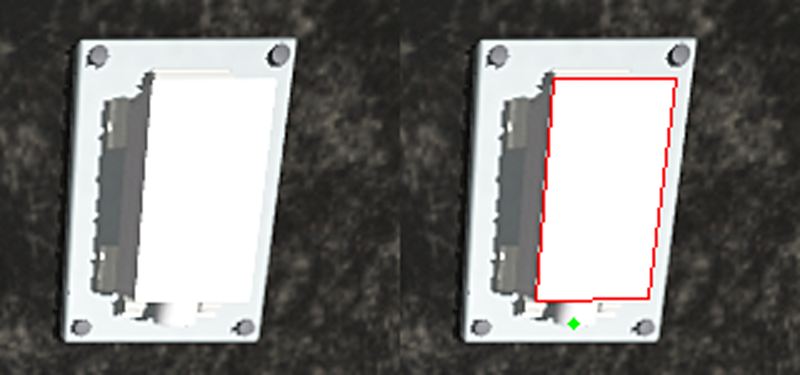

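The predicted seated outline (closed face 58 mm above the desk) lies on the cover at all four corners, and the collar is in the gap at the green mark. Handing in.

Run:
```python
from h import *
t=snap('top')
for n in('ring_gauge','shaft_step','bush_flanged'): print(n,[(np.round(r['bbox']).tolist(),round(r['confidence'],2)) for r in arm.spot_in('top',n)][:2])
print(arm.get_obs()['ft_force'],arm.get_obs()['time_s'],arm.close_job())
```

```text
ring_gauge [([364.0, 211.0, 21.0, 20.0], 0.85)]
shaft_step []
bush_flanged [([348.0, 156.0, 16.0, 14.0], 0.53)]
the job is handed in; nothing more can be done
[ 0.7912 -0.6623  0.2185] 23.475 None
```

I turned the cover over and loaded it in the nest, open side down, with its collar in the gap facing the robot. Then I let it go and handed the job in at 23.5 s. I turned it in two grasps: first I stood it on its flat end, then I re-gripped it from the closed-face side and set it in the nest.

**Seating:** the cover came down on the nest floor at the expected height, with about 18 N at the wrist. After release, the wrist picture matched the outline of a fully seated cover at all four corners within about 1 px, and the collar was in the gap.

**Robot:** the gripper is open and clear of everything, with wrist forces near zero.

**Bystanders:** the last top view found the ring and the bush where they started. The network did not report the shaft in that view, nor was it reliably found there at the start. The arm's path stayed clear of it, and it stood undisturbed in the last wide wrist picture, taken before the cover was placed.

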